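# Slide a packing plate out of its tray and lay it on the stand

## Robot

A 6-joint arm with a two-finger parallel gripper is mounted at the origin on a cart in front of the work surface, level with it; the furniture and walls round the work are solid. World frame = base frame: x ahead of the robot, y to its left, z up, the work surface at z = 0. Lengths are in m, angles in rad, forces in N, time in s.
With the tool pointing down it reaches from about 0.35 to 0.775 m from the base axis. Payload 5.5 kg.
Tool frame: the origin (TCP) lies midway between the tips of the shut fingers; the grasp point (between the pads) lies 19 mm behind it; z points along the fingers, y is the line along which they close (so a half turn about z gives the same grasp; the last joint's range is limited). The gripper opens to 85 mm and grips with 20 to 120 N. Pads are 22 mm wide; open, the fingers measure 114 mm over their backs; the gripper's body (76 mm by 85 mm) begins 54 mm behind the grasp point. The pads swing forward as they close: fully open they stand 13 mm farther back than shut.
Start: joints at [-1.373, 0.313, 0.046, 1.304, 0, 1.431], TCP at [0.191, -0.543, 0.231] pointing down, gripper open.
Joint ranges: [-2.76, 2.76], [-0.86, 1.69], [-1.03, 1.26], [-2.2, 2.34], [-1.47, 1.5], [-3.14, 3.14]. Speed limits (rad/s): [2.57, 2.57, 3.14, 3.14, 3.14, 3.14].

## Interface

Orientations are given as a unit quaternion [w, x, y, z].
In Python, from workcell import env gives the robot as it stands.
- The arm moves only by the tool move_arm, never from a script. Its argument "targets" is a list of rows, each a list of 3 entries, a list of its own where there are three numbers: the shift along the tool's x, y, z in mm, then the turn, a rotation vector about the tool's x, y, z in units of 10 degrees (1.0 is 10 degrees), then the closure, from -1 (fully open) to 1 (shut). In form: [[[dx, dy, dz], [ax, ay, az], gripper], ...]. A call has 1 to 5 rows; each row is the pose to reach, as a shift and turn from the pose commanded when the call began, along the tool's axes at that moment; what a row does not reach only later rows make up. A row lasts 1/8 s, in which the tool goes at most 62.5 mm and 10.7 degrees, less where a joint would pass 70% of its speed; a pose out of reach is approached as far as the arm can. A call with a gripper value outside its range is refused whole. The fingers move at their own pace and stop on an object; "squeeze" is the grip in N (left out, the last holds). Time passes only in rows, so rows that repeat a pose let the fingers close. It gives the time, the measured TCP pose, the force, the opening and the grip force at its end, in the units of the state.
- env.get_state(): the state, without advancing time (a new reading comes with each control period).
- env.read_camera(name): name is "side" or "top" or "wrist"; returns a dict with "pixels" (384x512x3 uint8, red, green, blue), "fovy" (degrees; the focal length in pixels is half the picture's height over the tangent of half this angle, whatever the lens; pixels are square), "cx", "cy" (the principal point, pixels), "extrinsics" (4x4, takes a point from world to camera coordinates); the wrist camera has in their place "mount" (4x4, takes a point from camera to tool coordinates, whose origin is the TCP and whose axes are the flange's). Camera axes: x right, y up, looking along -z (the intrinsics and any distortion apply to the point x, -y, -z); pixel columns grow to the right and rows downward; lengths in m; the calibration is good to about 2 mm. The wrist camera is an equidistant fisheye: a pixel r from the principal point sees the ray r / f radians off the axis. A picture is of the moment at which its call begins: read the wrist's pose just before it. There is no depth.
- env.hand_in(): hands the job in; it is judged then, once.
Trained networks look in a picture, given as the dict that the camera call returned (one of the last four; its "shot" number tells which), for a name from the list of things; names that differ only in an ending like _2 or _b are one class to them, and where a whole thing is asked for, a point or a joint stands for the part that bears it (a point fixed in the world has none). Each returns a list of dicts, best first, with "confidence" (0 to 1); they miss things now and then, are a little off and sometimes report something else, mostly with a low value. They report only what shows in the picture. A call takes as long as a camera call. They do not tell look-alikes from the thing itself.
- env.spot_in(thing, picture): "centre" ([x, y, z] in m, in world coordinates, good to about 4 mm: the middle of the surface that is visible of it).
- env.regions_of(thing, picture): "mask" (384x512 bool, what is visible of it).
- env.landmark_of(thing, picture): "centre" ([x, y, z] in m, in world coordinates, good to about 4 mm: a listed point, or the origin of a listed thing).
The state is a dict: "clock": time; "joint_pos": joint angles; "qvel": joint speeds; "tau": joint torques, N m; "tcp_pos": TCP position; "orientation": TCP orientation; "wrist_force": force on the tool from outside, world axes, zero at the start; "ft_torque": the same for the moment, N m; "finger_gap": finger opening in m; "grip_force": force on a finger pad.
Only numpy, scipy, OpenCV 4.12 (cv2) and the standard library are available. Lean on these libraries where they do the work, as an engineer would, in place of code of your own. Each camera call takes 0.05 s, during which the arm holds its last target. There are 200 camera calls.

## Task

In the green two-lane tray, slide the yellow packing plate along its lane until about 5 cm of it sticks out over the open end on the right, still lying flat. Then pick it up there and lay it across both black rubber bars of the stand, flat, square to the bars and centred, and let go. Do not let it drop onto the bench, do not lift it out of the lane before it sticks out, and leave the red plate, the flux brush and the thermostat where they are.

Things in the scene. Friction and masses are not known exactly. Their poses are not given: they have to be found in the camera images.
- tray: Green two-lane tray, fixed, 160 (its x) x 260 mm (its y), lane floors 45 mm above the bench. Origin: centre of its underside. Lanes run along y, centred at x = -38 and +38 mm, 68 mm wide between aluminium strips 8 mm wide and 6 mm high. Open at the -y end (robot's right, towards the stand), where the tray drops straight to the bench; a 6 mm high stop at the other end, inner face at y = +120 mm.
- tray_edge (a point): Middle of the open end of the tray's lanes: at lane-floor height, 130 mm from the tray's centre towards its -y. Same axes as the tray; plates stick out over this edge towards -y.
- yellow_plate_centre (a point): Centre, half-way up, of the loose yellow plate: 64 (x) x 160 (y) x 4 mm, about 0.11 kg, two 14 mm holes. It lies flat in either lane, y along the lane, 10 to 35 mm inside the open end, over 50 mm of empty lane behind it. In the lane the strips stand 2 mm higher than it, so grip it across its 64 mm only beyond the open end. It tips off with over 80 mm out.
- red_plate_centre (a point): Centre of the red packing plate, of the same size, lying in the other lane. It stays there.
- stand_top (a point): Midway between the stand's two bars, level with their tops, 50 mm above the bench; the stand is fixed. The black rubber-covered bars, 12 mm thick and 110 mm long, lie along its x at y = -30 and +30 mm, over a dark 100 x 100 x 8 mm foot plate. The plate is to lie with its length along the stand's y (either way round), its ends sticking out.
- flux_brush: Small flux brush, 142 mm long, loose on the bench in front of the stand; a bystander. Origin at the centre of its underside.
- thermostat: White round thermostat with two leads, 62 mm, loose on the bench behind the stand; a bystander. Origin at its underside.
Not all that is in view belongs to the job. Of the things that look like the part that bears yellow_plate_centre, the larger one is meant.

How it is judged:
On the way:
1. the yellow plate lies flat on the tray, still in its lane, with 30 to 72 mm sticking out over the open end (y of yellow_plate_centre in the frame of tray between -0.122 and -0.08 m and z of yellow_plate_centre in the frame of tray between 0.042 and 0.051 m and x of yellow_plate_centre in the frame of tray between -0.045 and 0.045 m and angle between yellow_plate_centre's own z axis and vertical below 0.05 rad), for 0.2 s.
At the end, for the whole second after the job is handed in: The yellow plate lies flat (within 0.06 rad) on both bars of the stand, its centre within 22 mm of the stand's centre and its length square to the bars within 0.25 rad, released; the red plate is within 20 mm, the flux brush and the thermostat within 30 mm, of where they started (horizontal distance between yellow_plate_centre and stand_top below 0.022 m and z of yellow_plate_centre in the frame of stand_top between -0.003 and 0.006 m and angle between yellow_plate_centre's own z axis and vertical below 0.06 rad and angle between the y axis of yellow_plate_centre and the y axis of stand_top, either way round below 0.25 rad and distance of red_plate_centre from where it was at the start of the episode below 0.02 m and distance of each of flux_brush, thermostat from where it was at the start of the episode below 0.03 m); the robot touches nothing.
It fails at once if the yellow plate drops to the bench (its centre lower than 30 mm) (height (world z) of yellow_plate_centre below 0.03 m).
It fails at once if the yellow plate is lifted (over 20 mm) out of its lane while less than 20 mm of it sticks out (z of yellow_plate_centre in the frame of tray above 0.067 m and y of yellow_plate_centre in the frame of tray above -0.07 m).
It fails at once if the red plate is moved by more than 20 mm (distance of red_plate_centre from where it was at the start of the episode above 0.02 m).
It fails at once if the flux brush or the thermostat is moved by more than 30 mm (distance of any of flux_brush, thermostat from where it was at the start of the episode above 0.03 m).
It also fails if it takes over 51 s, if anything falls off the work surface, if the arm or the gripper's body presses on something with over 40 N, if the wrist force passes 120 N, or if a joint passes its speed limit or range.

## Working session

There is one attempt and no reset: what is moved stays moved. The work goes in short steps, Python scripts to look and compute and a tool call to move; the robot and the scene stay as the last step left them, time stands still between calls to the robot, and variables do not carry over. Pictures are saved under pics/ and viewed, at most 10 in all, crops included, and the job is handed in when it is done.

Besides the shell and the picture viewer there is one more tool, called after "Call:" as name([rows], argument=value, ...), one row to a line, values as JSON. move_arm: Moves the arm, as the interface text tells. Its arguments: {"type":"object","properties":{"targets":{"type":"array","items":{"type":"array"}},"squeeze":{"type":"number"}},"required":["targets"]}

```bash
mkdir -p pics; ls
cat > h.py <<'E'
import numpy as np, cv2
from workcell import env
from scipy.spatial.transform import Rotation as R
def px(pic,p):
    E=np.array(pic["extrinsics"]);q=E[:3,:3]@p+E[:3,3];f=192/np.tan(np.radians(pic["fovy"])/2)
    return pic["cx"]+f*q[0]/-q[2], pic["cy"]-f*q[1]/-q[2]
def ray(pic,u,v,z):
    E=np.array(pic["extrinsics"]);f=192/np.tan(np.radians(pic["fovy"])/2)
    d=E[:3,:3].T@np.array([(u-pic["cx"])/f,-(v-pic["cy"])/f,-1]);o=-E[:3,:3].T@E[:3,3]
    return o+d*(z-o[2])/d[2]
def save(pic,n,s=1): cv2.imwrite(f"pics/{n}.png",cv2.resize(pic["pixels"][:,:,::-1],None,fx=s,fy=s))
E
python3 - <<'E'
from h import *
s=env.get_state();print(s)
for n in("top","side"):
    p=env.read_camera(n);save(p,n,1.5);print(n,p.keys(),p["fovy"],p["cx"],p["cy"],-np.array(p["extrinsics"])[:3,:3].T@np.array(p["extrinsics"])[:3,3])
    for t in("tray","tray_edge","yellow_plate_centre","red_plate_centre","stand_top","flux_brush","thermostat"):
        for r in env.landmark_of(t,p)[:3]: print(t,np.round(r["centre"],3),round(r["confidence"],2),np.round(px(p,np.array(r["centre"]))))
E
```

```text
pics
{'clock': 0.0, 'joint_pos': array([-1.37261499e+00,  3.14028173e-01,  4.49799228e-02,  1.30359758e+00,
       -1.34519103e-05,  1.43120069e+00]), 'qvel': array([-0.00023149,  0.00089443,  0.00120513,  0.00168208,  0.00051802,
       -0.00234452]), 'tau': array([ 1.59667916e-04, -4.80630863e+01,  2.98530650e+01,  1.97188620e-02,
       -2.35193093e-04, -5.77546501e-06]), 'tcp_pos': array([ 0.19043754, -0.54200751,  0.23039346]), 'orientation': array([-9.24158446e-04,  9.85771784e-01,  1.68086688e-01, -3.38078166e-05]), 'wrist_force': array([-0.29806992,  0.0793697 ,  0.16658862]), 'ft_torque': array([0.04562538, 0.03604234, 0.04798759]), 'grip_force': 0.0, 'finger_gap': 0.0856902643599732}
top dict_keys(['pixels', 'fovy', 'cx', 'cy', 'extrinsics', 'shot']) 42.128744934745455 249.82764183542096 192.17295876184224 [ 0.29026945 -0.0787145   1.28644333]
tray [0.538 0.052 0.004] 0.94 [192. 190.]
tray_edge [ 0.502 -0.07   0.047] 0.78 [238. 201.]
yellow_plate_centre [0.493 0.032 0.046] 0.98 [197. 204.]
yellow_plate_centre [0.326 0.099 0.004] 0.57 [169. 271.]
red_plate_centre [0.572 0.021 0.045] 0.64 [203. 173.]
stand_top [ 0.575 -0.246  0.05 ] 0.69 [308. 175.]
stand_top [0.571 0.022 0.046] 0.16 [203. 174.]
flux_brush [ 0.394 -0.246  0.003] 0.74 [305. 248.]
thermostat [ 0.71  -0.222 -0.006] 0.72 [296. 130.]
side dict_keys(['pixels', 'fovy', 'cx', 'cy', 'extrinsics', 'shot']) 50.47357122080568 255.47681933232036 192.05666643500876 [ 0.43170978 -0.84606404  0.48077474]
tray [ 0.539  0.058 -0.   ] 0.84 [247. 182.]
tray_edge [ 0.504 -0.069  0.045] 0.86 [238. 191.]
yellow_plate_centre [ 0.334  0.1   -0.002] 0.77 [165. 180.]
yellow_plate_centre [0.491 0.031 0.05 ] 0.67 [228. 169.]
red_plate_centre [0.568 0.014 0.048] 0.9 [261. 171.]
stand_top [ 0.575 -0.243  0.052] 0.68 [286. 231.]
stand_top [ 0.539  0.06  -0.002] 0.49 [247. 182.]
flux_brush [ 0.393 -0.248  0.001] 0.47 [189. 263.]
```

View pics/top.png

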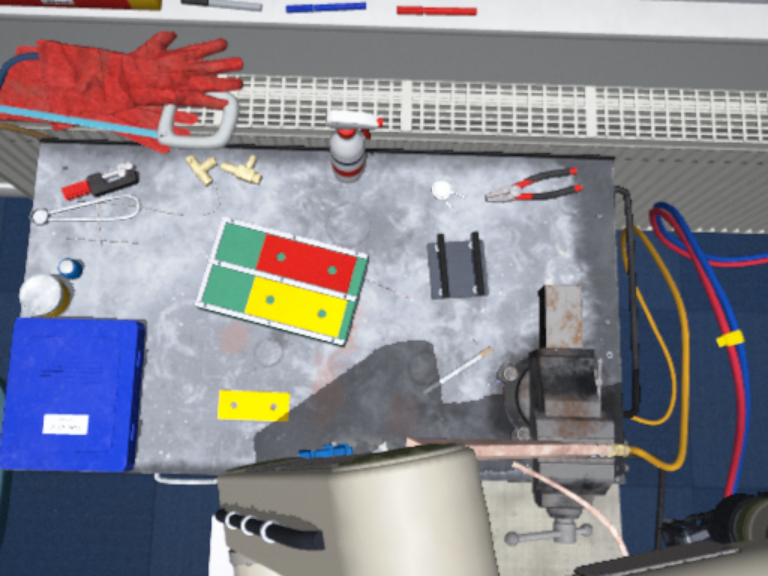

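View pics/side.png

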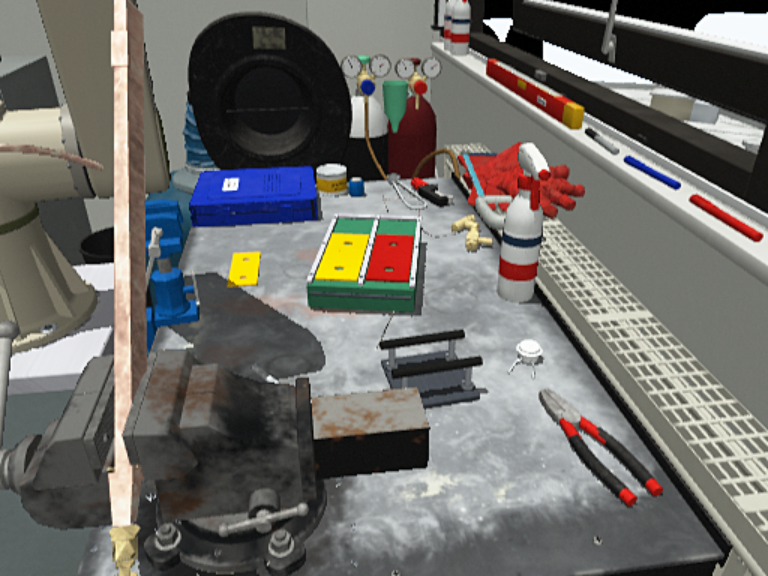

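Two yellow look-alikes, in pixels of the 1.5x top picture: one in the tray at (310,307) and one on the bench at (254,406). The tray one is longer and lies in a lane, so it fits the description. I'll confirm it with a crop and measure it.

Run:
```python
from h import *
p=env.read_camera("top")
cv2.imwrite("pics/crop.png",cv2.resize(p["pixels"][140:290,120:340,::-1],None,fx=3.6,fy=3.6,interpolation=cv2.INTER_CUBIC))
def rect(m,z,name):
    c=max(cv2.findContours(m.astype(np.uint8),0,2)[0],key=cv2.contourArea)
    P=np.array([ray(p,u,v,z)[:2] for u,v in c[:,0]]).astype(np.float32)
    (c,s,a)=cv2.minAreaRect(P*1000);print(name,np.round(c),np.round(s),round(a,1))
for t,z in(("yellow_plate_centre",.049),("red_plate_centre",.049),("tray",.049)):
    for r in env.regions_of(t,p)[:2]: rect(r["mask"],z if r["mask"].nonzero()[0].mean()<230 else .004,t+str(round(r["confidence"],2)))
h=cv2.cvtColor(p["pixels"],cv2.COLOR_RGB2HSV)
m=((h[...,0]>20)&(h[...,0]<35)&(h[...,1]>150)&(h[...,2]>120)).astype(np.uint8)
n,l,st,_=cv2.connectedComponentsWithStats(m)
for i in range(1,n):
    if st[i,4]>300: rect(l==i,.049 if st[i,1]<230 else .004,"hsvY%s"%st[i])
g=p["pixels"].max(2);m=np.zeros_like(g);m[150:205,280:330]=g[150:205,280:330]<38
n,l,st,_=cv2.connectedComponentsWithStats(m)
for i in range(1,n):
    if st[i,4]>40: rect(l==i,.05,"bar%s"%st[i])
```

```text
yellow_plate_centre0.79 [491.  32.] [160.  64.] 76.3
yellow_plate_centre0.62 [327. 101.] [118.  47.] 89.2
red_plate_centre0.65 [565.  19.] [164.  66.] 77.3
tray0.96 [533.  56.] [264. 167.] 76.6
hsvY[ 163  185   68   40 1574] [492.  32.] [160.  65.] 76.6
hsvY[145 260  48  21 842] [328. 100.] [117.  47.] 88.9
```

View pics/crop.png

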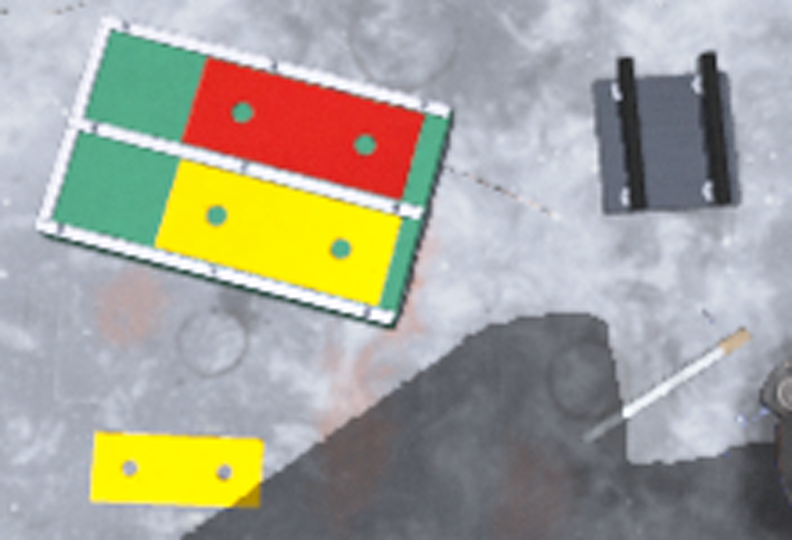

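The crop confirms it: the yellow plate in the tray at crop (280,232) measures 160 x 64 mm and lies in the front lane. The one on the bench at crop (178,470) measures only 117 x 47 mm, so it is the smaller look-alike. The bars run from crop (625,58) to (637,208) and from (708,53) to (722,203). Next I'll work out the stand pose, the vise, and the copper pipe near the arm's path.

Run:
```python
from h import *
p=env.read_camera("top");s=env.read_camera("side")
for c in((625,58),(637,208),(708,53),(722,203)): print("bar",np.round(ray(p,120+c[0]/3.6,140+c[1]/3.6,.05)*1000))
def tri(a,b):
    o1,o2=ray(p,0,0,0),0
    L=[]
    for q,(u,v) in((p,a),(s,b)):
        A=ray(q,u/1.5,v/1.5,0);B=ray(q,u/1.5,v/1.5,.3);L.append((A,(B-A)/np.linalg.norm(B-A)))
    (A,d),(B,e)=L;t=np.linalg.lstsq(np.c_[d,-e],B-A,rcond=None)[0]
    return np.round((A+d*t[0])*1000),np.round(np.linalg.norm(A+d*t[0]-B-e*t[1])*1000)
print("brass",tri((622,452),(125,535)))
print("vise block top far-left corner",tri((541,286),(416,362)),"near end",tri((541,345),(310,392)))
for uv in((410,440),(450,447),(530,450)):
  for z in(.1,.2,.3,.4,.5,.6):
    P=ray(p,uv[0]/1.5,uv[1]/1.5,z);print(uv,z,np.round(P[:2],3),np.round(np.array(px(s,P))*1.5))
# tray corners sanity: floor edge line
x=np.array([.972,-.233]);y=np.array([.233,.972])
c0=np.array([.535,.057])
for a,b in((-.08,-.13),(.08,-.13),(-.08,.13),(.08,.13)):
    P=np.r_[c0+a*x+b*y,.051];u,v=px(p,P);print("corner crop",round((u-120)*3.6),round((v-140)*3.6))
```

```text
bar [ 623. -210.   50.]
bar [ 515. -219.   50.]
bar [ 629. -269.   50.]
bar [ 520. -279.   50.]
brass (array([ 267., -499.,   78.]), np.float64(10.0))
vise block top far-left corner (array([ 524., -364.,  119.]), np.float64(9.0)) near end (array([ 432., -368.,   99.]), np.float64(5.0))
(410, 440) 0.1 [ 0.278 -0.16 ] [183. 296.]
(410, 440) 0.2 [ 0.279 -0.153] [170. 220.]
(410, 440) 0.3 [ 0.28  -0.146] [157. 133.]
(410, 440) 0.4 [ 0.281 -0.139] [141.  35.]
(410, 440) 0.5 [ 0.282 -0.133] [123. -78.]
(410, 440) 0.6 [ 0.283 -0.126] [ 103. -208.]
(450, 447) 0.1 [ 0.268 -0.222] [167. 324.]
(450, 447) 0.2 [ 0.27 -0.21] [154. 240.]
(450, 447) 0.3 [ 0.272 -0.198] [140. 147.]
(450, 447) 0.4 [ 0.274 -0.186] [124.  41.]
(450, 447) 0.5 [ 0.276 -0.174] [106. -79.]
(450, 447) 0.6 [ 0.278 -0.162] [  85. -218.]
(530, 450) 0.1 [ 0.267 -0.347] [144. 392.]
(530, 450) 0.2 [ 0.269 -0.325] [130. 292.]
(530, 450) 0.3 [ 0.271 -0.302] [115. 181.]
(530, 450) 0.4 [ 0.273 -0.279] [98. 57.]
(530, 450) 0.5 [ 0.275 -0.257] [ 78. -83.]
(530, 450) 0.6 [ 0.277 -0.234] [  57. -240.]
corner crop 393 327
corner crop 452 109
corner crop 31 230
corner crop 99 15
```

Run:
```python
from h import *
p=env.read_camera("top");w=env.read_camera("wrist")
a=cv2.resize(p["pixels"][260:384,200:512],None,fx=2.5,fy=2.5,interpolation=cv2.INTER_CUBIC)
b=cv2.resize(w["pixels"],(387,290))
c=np.zeros((600,780,3),np.uint8);c[:310]=a;c[310:600,:387]=b
s=env.read_camera("side")["pixels"][:200,:262];c[310:600,390:770]=cv2.resize(s,(380,290))
cv2.imwrite("pics/pipe.png",c[:,:,::-1])
```

```text
(no output)
```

View pics/pipe.png

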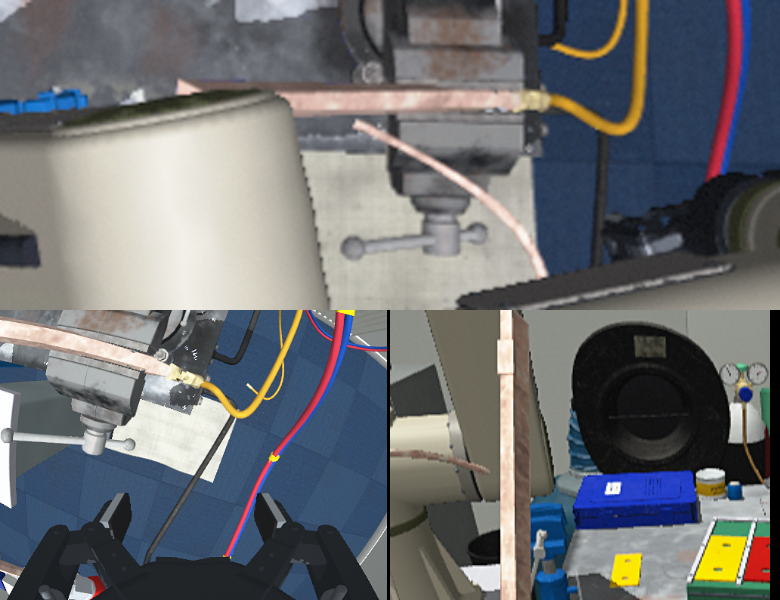

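The pipe slants from (0.27,-0.50,0.08) up to about (0.28,-0.135,0.48), so the forearm must pass over it. I'll lift first and fit the link geometry from the joint readings.

Call:
move_arm([
  [[0, 0, -50], [0, 0, 0], 1],
  [[0, 0, -100], [0, 0, 0], 1],
  [[0, 0, -150], [0, 0, 0], 1],
])

```text
clock: 1.62
tcp_pos: [0.1905, -0.5423, 0.3829]
orientation: [0.0, 0.986, 0.168, 0.0]
wrist_force: [0.0, -0.7, 0.8]
finger_gap: 0.0322
grip_force: 0.0
```

Run:
```python
from h import *
s=env.get_state();print(s["clock"],repr(s["joint_pos"]),s["tcp_pos"],s["orientation"],s["finger_gap"])
w=env.read_camera("wrist")
s=env.read_camera("side");t=env.read_camera("top")
c=np.hstack([s["pixels"],np.vstack([t["pixels"][192:],w["pixels"][::2,::2][:192,:].repeat(1,0) if 0 else np.pad(w["pixels"][::2,::2],((0,0),(0,256),(0,0)))])])
cv2.imwrite("pics/lift.png",cv2.resize(c,(800,300))[:,:,::-1])
```

```text
1.625 array([-1.37257891e+00,  3.30055036e-01,  4.39277364e-01,  1.67964077e+00,
        1.56873774e-05,  1.43121899e+00]) [ 0.1905279 -0.5423087  0.3829201] [1.88633591e-04 9.85770694e-01 1.68095516e-01 1.33793917e-05] 0.03219346333970282
```

View pics/lift.png

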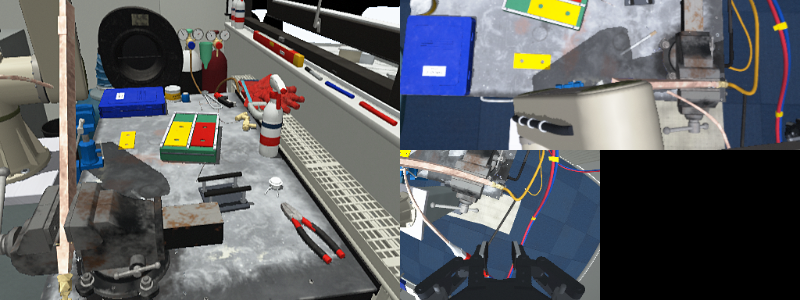

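Call:
move_arm([
  [[0, 0, -50], [0, 0, 0], 1],
  [[0, 0, -90], [0, 0, 0], 1],
])

```text
clock: 2.02
tcp_pos: [0.1904, -0.5418, 0.471]
orientation: [-0.001, 0.986, 0.168, -0.0]
wrist_force: [0.4, 0.4, -0.0]
finger_gap: 0.0001
grip_force: 0.0
```

Run:
```python
from h import *
from scipy.optimize import least_squares
s=env.get_state();print(s["joint_pos"],s["tcp_pos"],s["clock"])
D=[(.314028,.04498,.19043754,-.54200751,.23039346),(.330055,.439277,.1905279,-.5423087,.3829201),(*s["joint_pos"][1:3],*s["tcp_pos"])]
A=[];y=[]
for q2,q3,X,Y,Z in D:
    f=q2-q3
    A+= [[1,np.sin(q2),np.cos(f),np.sin(f),0],[0,np.cos(q2),-np.sin(f),np.cos(f),1]];y+=[np.hypot(X,Y),Z]
x,res,rk,sv=np.linalg.lstsq(A,y,rcond=None);print("a,L1,L2,b,c",x,res,sv)
p=env.read_camera("top")
for z in(.5,.6,.7,.8): print(z,[np.round(ray(p,u/1.5,v/1.5,z)[:2],2) for u,v in((290,455),(370,447),(480,450))])
```

```text
[-1.37259034e+00  4.19351491e-01  8.03372894e-01  1.95781856e+00
  1.48292521e-05  1.43118575e+00] [ 0.19040906 -0.54175132  0.471046  ] 2.025
a,L1,L2,b,c [ 0.01434518  0.49471242  0.40808938  0.0528499  -0.18246696] [2.75259782e-07] [2.97194365 2.42764151 0.40860676 0.32643023 0.02431932]
0.5 [array([ 0.26, -0.01]), array([ 0.27, -0.09]), array([ 0.27, -0.2 ])]
0.6 [array([ 0.27, -0.02]), array([ 0.28, -0.09]), array([ 0.28, -0.19])]
0.7 [array([ 0.27, -0.03]), array([ 0.28, -0.09]), array([ 0.28, -0.17])]
0.8 [array([ 0.27, -0.04]), array([ 0.28, -0.09]), array([ 0.28, -0.16])]
```

Run:
```python
from h import *
p=env.read_camera("side");t=env.read_camera("top")
for z in(0,.1,.2,.3,.4,.5): print(z,[np.round(np.array(px(p,np.array([d*.98+r*.197,d*.197-r*.98,z])))*1.5) for d,r in((.05,0),(.15,0),(.25,0),(.2,.1))])
img=p["pixels"][:250,:150];cv2.imwrite("pics/arm.png",np.hstack([cv2.resize(img,(360,600)),cv2.resize(t["pixels"][250:,110:340],(437,255)) if 0 else cv2.copyMakeBorder(cv2.resize(t["pixels"][270:,110:430],(430,153)),0,447,0,0,0)])[:,:,::-1])
```

```text
0 [array([ 54., 309.]), array([124., 298.]), array([190., 287.]), array([160., 324.])]
0.1 [array([ 35., 249.]), array([110., 239.]), array([180., 230.]), array([146., 263.])]
0.2 [array([ 14., 183.]), array([ 94., 175.]), array([168., 167.]), array([132., 194.])]
0.3 [array([ -9., 108.]), array([ 76., 102.]), array([156.,  96.]), array([115., 116.])]
0.4 [array([-35.,  23.]), array([56., 20.]), array([141.,  17.]), array([96., 27.])]
0.5 [array([-66., -74.]), array([ 34., -74.]), array([125., -73.]), array([ 74., -76.])]
```

View pics/arm.png

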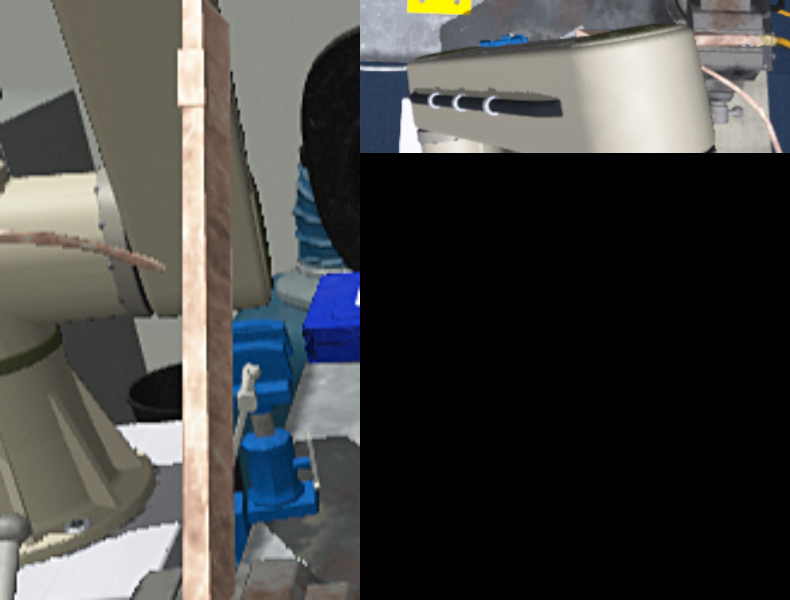

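The shoulder is about 0.235 m high and the wrist rides about 0.42 m above the TCP, so the forearm clears the pipe. I'll swing over to the lane.

Call:
move_arm([
  [[50, -28, 12], [0, 0, 0], 1],
  [[100, -55, 24], [0, 0, 0], 1],
  [[150, -83, 36], [0, 0, 0], 1],
  [[200, -110, 48], [0, 0, 0], 1],
  [[250, -138, 60], [0, 0, 0], 1],
])

```text
clock: 2.8
tcp_pos: [0.3812, -0.3275, 0.4086]
orientation: [-0.001, 0.986, 0.168, -0.001]
wrist_force: [1.5, -0.1, -0.0]
finger_gap: -0.0001
grip_force: 0.0
```

Call:
move_arm([
  [[46, -26, 15], [0, 0, 0], 1],
  [[92, -51, 30], [0, 0, 0], 1],
  [[120, -100, 30], [0, 0, 0], 1],
  [[147, -150, 30], [0, 0, 0], 1],
  [[175, -199, 30], [0, 0, 0], 1],
])

```text
clock: 3.42
tcp_pos: [0.4791, -0.0817, 0.3789]
orientation: [-0.001, 0.986, 0.168, -0.002]
wrist_force: [1.5, -0.6, -0.8]
finger_gap: -0.0002
grip_force: 0.0
```

Call:
move_arm([
  [[28, -50, 0], [0, 0, -1], 1],
  [[55, -99, 0], [0, 0, -2], 1],
  [[83, -148, 0], [0, 0, -3], 1],
  [[111, -198, 0], [0, 0, -4], 1],
  [[111, -198, 30], [0, 0, -5], 1],
])

```text
clock: 4.05
tcp_pos: [0.5193, 0.1438, 0.35]
orientation: [-0.0, 0.819, 0.574, 0.001]
wrist_force: [-0.2, 0.0, -1.6]
finger_gap: 0.0001
grip_force: 0.0
```

```bash
cat >> h.py <<'E'
def rel(x,y,z,yaw=None):
    s=env.get_state();q=s["orientation"];M=R.from_quat([q[1],q[2],q[3],q[0]]).as_matrix()
    print("clk",s["clock"],"tcp",np.round(s["tcp_pos"],4),"yaw",round(np.degrees(np.arctan2(M[1,0],M[0,0])),2),"tilt",np.round(M[:2,2],4),"F",np.round(s["wrist_force"],1))
    d=np.array([x,y,z])-s["tcp_pos"];print("shift mm",np.round(M.T@d*1000,1),"turn",None if yaw is None else round(-(yaw-np.degrees(np.arctan2(M[1,0],M[0,0])))/10,3))
E
python3 -c "
from h import *
print(env.get_state()['joint_pos']);rel(.518,.141,.1,76.5)"
```

```text
[1.20693176e-01 2.38853489e-01 2.34224007e-01 1.56530819e+00
 6.20292286e-04 2.04011434e+00]
clk 4.05 tcp [0.5193 0.1438 0.35  ] yaw 70.03 tilt [0.0008 0.0007] F [-0.2  0.  -1.6]
shift mm [ -3.3  -0.4 250. ] turn -0.647
```

Call:
move_arm([
  [[-3, 0, 60], [0, 0, -0.65], 1],
  [[-3, 0, 120], [0, 0, -0.65], 1],
  [[-3, 0, 180], [0, 0, -0.65], 1],
  [[-3, 0, 235], [0, 0, -0.65], 1],
  [[-3, 0, 275], [0, 0, -0.65], 1],
])

```text
clock: 4.68
tcp_pos: [0.5141, 0.1366, 0.0716]
orientation: [-0.002, 0.789, 0.615, -0.003]
wrist_force: [0.2, -0.0, 0.1]
finger_gap: 0.0002
grip_force: 0.0
```

```bash
python3 -c "
from h import *
p=env.read_camera('top');s=env.read_camera('side');rel(.518,.141,.048,76.5)
for q in(p,s):
  print([np.round(r['centre'],3) for r in env.landmark_of('yellow_plate_centre',q)])
c=np.hstack([cv2.resize(p['pixels'][150:260,110:260],(400,293)),cv2.resize(s['pixels'][110:220,180:330],(400,293))])
cv2.imwrite('pics/lane.png',c[:,:,::-1])"
```

```text
clk 4.775 tcp [0.5116 0.1363 0.07  ] yaw 75.85 tilt [-0.0125 -0.0015] F [-1.3  0.7  0. ]
shift mm [ 6.2  5.3 21.9] turn -0.065
[array([0.492, 0.031, 0.046]), array([0.328, 0.102, 0.005])]
[array([0.493, 0.031, 0.046]), array([ 0.33 ,  0.102, -0.002])]
```

View pics/lane.png

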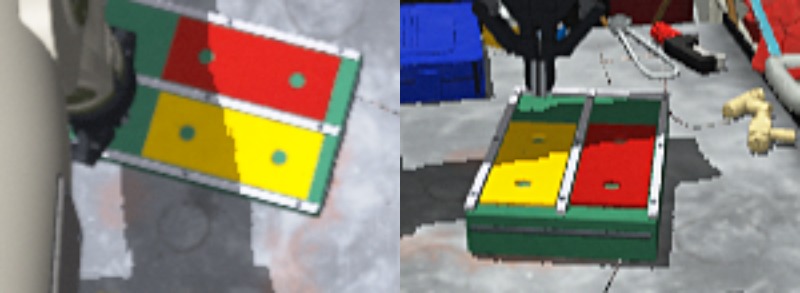

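Side crop: the fingers, at (540,75), stand over the front lane behind the yellow plate, clear of the strips. Next I'll correct the position, then touch the floor.

Call:
move_arm([
  [[0, 0, 0], [0, 0, 0], 1],
  [[0, 0, 0], [0, 0, 0], 1],
])

```text
clock: 5.12
tcp_pos: [0.5193, 0.1372, 0.0781]
orientation: [0.001, 0.789, 0.615, 0.001]
wrist_force: [0.2, -0.1, 0.6]
finger_gap: -0.0003
grip_force: 0.0
```

```bash
python3 -c "
from h import *
rel(.517,.138,.05,76.5)"
```

```text
clk 5.125 tcp [0.5193 0.1372 0.0781] yaw 75.86 tilt [0.0035 0.0003] F [ 0.2 -0.1  0.6]
shift mm [ 0.2 -2.5 28.1] turn -0.064
```

Settled. Now down slowly to touch the floor.

Call:
move_arm([
  [[0, -2, 10], [0, 0, -0.06], 1],
  [[0, -2, 18], [0, 0, -0.06], 1],
  [[0, -2, 24], [0, 0, -0.06], 1],
  [[0, -2, 26], [0, 0, -0.06], 1],
  [[0, -2, 26], [0, 0, -0.06], 1],
])

```text
clock: 5.75
tcp_pos: [0.5159, 0.1375, 0.05]
orientation: [-0.0, 0.786, 0.619, -0.0]
wrist_force: [-0.2, -0.9, 0.5]
finger_gap: -0.0
grip_force: 0.0
```

```bash
python3 -c "
from h import *
rel(.517,.138,.0465,76.5)"
```

```text
clk 5.75 tcp [0.5159 0.1375 0.05  ] yaw 76.45 tilt [-0.0005 -0.0001] F [-0.2 -0.9  0.5]
shift mm [0.8 1.  3.5] turn -0.005
```

Call:
move_arm([
  [[0, 0, 1.5], [0, 0, 0], 1],
  [[0, 0, 3], [0, 0, 0], 1],
  [[0, 0, 3], [0, 0, 0], 1],
  [[0, 0, 3], [0, 0, 0], 1],
])

```text
clock: 6.25
tcp_pos: [0.516, 0.1375, 0.0473]
orientation: [0.0, 0.786, 0.619, -0.0]
wrist_force: [1.0, -0.1, 1.4]
finger_gap: -0.0003
grip_force: 0.0
```

Call:
move_arm([
  [[-3, 0, 1], [0, 0, 0], 1],
  [[-9, 0, 1], [0, 0, 0], 1],
  [[-15, 0, 1], [0, 0, 0], 1],
  [[-20, 0, 1], [0, 0, 0], 1],
  [[-25, 0, 1], [0, 0, 0], 1],
])

```text
clock: 6.88
tcp_pos: [0.5102, 0.1129, 0.0464]
orientation: [0.0, 0.786, 0.619, 0.0]
wrist_force: [0.7, 0.7, 0.8]
finger_gap: 0.0
grip_force: 0.3
```

Call:
move_arm([
  [[-6, 0, 0], [0, 0, 0], 1],
  [[-12, 0, 0], [0, 0, 0], 1],
  [[-18, 0, 0], [0, 0, 0], 1],
  [[-23, 0, 0], [0, 0, 0], 1],
  [[-25, 0, 0], [0, 0, 0], 1],
])

```text
clock: 7.5
tcp_pos: [0.5042, 0.0886, 0.0463]
orientation: [0.0, 0.786, 0.619, 0.0]
wrist_force: [0.3, 0.5, 0.0]
finger_gap: -0.0002
grip_force: 0.4
```

```bash
cat >> h.py <<'E'
def yel():
    p=env.read_camera("top");h=cv2.cvtColor(p["pixels"],cv2.COLOR_RGB2HSV)
    m=((h[...,0]>20)&(h[...,0]<35)&(h[...,1]>150)&(h[...,2]>60)).astype(np.uint8);m[235:]=0
    c=max(cv2.findContours(m,0,2)[0],key=cv2.contourArea)
    P=np.array([ray(p,u,v,.049)[:2] for u,v in c[:,0]]).astype(np.float32)
    d=P@np.array([.233,.972]);print("rect",cv2.minAreaRect(P*1000),"low end at",np.sort(d)[:3])
    for n in("top","side"):
        q=p if n=="top" else env.read_camera(n)
        print(n,[np.round(r["centre"],3).tolist() for r in env.landmark_of("yellow_plate_centre",q)])
    return p
E
python3 -c "
from h import *
yel();rel(.5,.1,.0463,76.5)"
```

```text
rect ((485.24151611328125, 0.01024627685546875), (160.605712890625, 64.83175659179688), 76.74793243408203) low end at [0.03274632 0.03295805 0.0331901 ]
top [[0.49, -0.0, 0.047], [0.328, 0.101, 0.004]]
side [[0.484, -0.002, 0.048], [0.332, 0.1, 0.001]]
clk 7.7 tcp [0.5042 0.0888 0.0462] yaw 76.45 tilt [-0.0001 -0.0004] F [ 0.7 -0.5 -0.1]
shift mm [ 9.9 -6.7 -0.1] turn -0.005
```

Call:
move_arm([
  [[-6, 0, 0], [0, 0, 0], 1],
  [[-13, 0, 0], [0, 0, 0], 1],
  [[-20, 0, 0], [0, 0, 0], 1],
  [[-27, 0, 0], [0, 0, 0], 1],
  [[-32, 0, 0], [0, 0, 0], 1],
])

```text
clock: 8.32
tcp_pos: [0.4966, 0.0572, 0.0463]
orientation: [0.0, 0.786, 0.619, -0.0]
wrist_force: [-0.2, 0.9, 0.8]
finger_gap: 0.0003
grip_force: 0.3
```

Call:
move_arm([
  [[0, 0, 0], [0, 0, 0], 1],
  [[5, 0, 0], [0, 0, 0], 1],
  [[5, 0, -40], [0, 0, 0], 1],
  [[5, 0, -100], [0, 0, 0], 1],
])

```text
clock: 8.82
tcp_pos: [0.4963, 0.0632, 0.1456]
orientation: [-0.001, 0.785, 0.619, -0.002]
wrist_force: [1.5, 0.5, -0.1]
finger_gap: 0.0002
grip_force: 0.0
```

```bash
python3 -c "
from h import *
p=yel();rel(.5,.1,.0463,76.5)
s=env.read_camera('side');c=np.hstack([cv2.resize(p['pixels'][150:260,150:300],(400,293)),cv2.resize(s['pixels'][110:220,180:330],(400,293))])
cv2.imwrite('pics/out.png',c[:,:,::-1])"
```

```text
rect ((477.9596252441406, -31.466629028320312), (159.85968017578125, 65.56985473632812), 77.413330078125) low end at [0.00057488 0.00105579 0.0012238 ]
top [[0.48, -0.031, 0.046], [0.325, 0.098, 0.005]]
side [[0.332, 0.1, -0.002], [0.478, -0.034, 0.048]]
clk 9.025 tcp [0.4992 0.0631 0.1477] yaw 76.49 tilt [ 0.0037 -0.0002] F [ 0.4 -0.1 -0.8]
shift mm [ 36.   -8.2 101.4] turn -0.001
```

View pics/out.png

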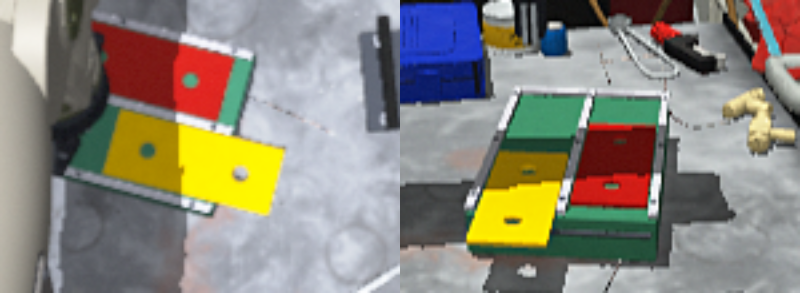

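The plate lies flat with about 49 mm out, centred at (478,-31.5). Moving over the overhang with the gripper opening.

Call:
move_arm([
  [[-50, 0, 0], [0, 0, 0], -1],
  [[-100, 0, 0], [0, 0, 0], -1],
  [[-152, 0, 0], [0, 0, 0], -1],
  [[-152, 0, 20], [0, 0, 0], -1],
  [[-152, 0, 20], [0, 0, 0], -1],
])

```text
clock: 9.7
tcp_pos: [0.4599, -0.0848, 0.1237]
orientation: [-0.003, 0.786, 0.618, -0.002]
wrist_force: [-0.5, -0.6, 0.2]
finger_gap: 0.0854
grip_force: 0.0
```

Call:
move_arm([
  [[0, 0, 0], [0, 0, 0], -1],
  [[0, 0, 0], [0, 0, 0], -1],
  [[0, 0, 0], [0, 0, 0], -1],
  [[0, 0, 0], [0, 0, 0], -1],
])

```text
clock: 10.2
tcp_pos: [0.4626, -0.0848, 0.1266]
orientation: [0.0, 0.785, 0.619, 0.0]
wrist_force: [-0.3, -0.5, -0.4]
finger_gap: 0.0853
grip_force: 0.0
```

```bash
python3 -c "
from h import *
yel();rel(.465,-.0855,.021,76.8);print(env.get_state()['finger_gap'])"
```

```text
rect ((457.28790283203125, -698.5108032226562), (21.0779972076416, 45.23723602294922), 19.4197998046875) low end at [-0.59415602 -0.5928854  -0.58999643]
top []
side [[0.48, -0.032, 0.049], [0.332, 0.098, -0.002], [0.499, -0.067, 0.045]]
clk 10.4 tcp [ 0.4624 -0.0851  0.1264] yaw 76.46 tilt [ 0.0002 -0.0002] F [-0.8 -0.6  0.3]
shift mm [  0.2   2.6 105.4] turn -0.034
0.08525860765335262
```

Call:
move_arm([
  [[0, 2.5, 30], [0, 0, 0], -1],
  [[0, 2.5, 60], [0, 0, 0], -1],
  [[0, 2.5, 80], [0, 0, 0], -1],
  [[0, 2.5, 95], [0, 0, 0], -1],
  [[0, 2.5, 105], [0, 0, 0], -1],
])

```text
clock: 11.02
tcp_pos: [0.4644, -0.0856, 0.0206]
orientation: [-0.0, 0.786, 0.619, -0.0]
wrist_force: [-0.1, -0.0, 0.6]
finger_gap: 0.0854
grip_force: 0.0
```

Call:
move_arm([
  [[0, 0, 0], [0, 0, 0], -1],
  [[0, 0, 0], [0, 0, 0], -1],
  [[0, 0, 0], [0, 0, 0], -1],
])

```text
clock: 11.4
tcp_pos: [0.4654, -0.0859, 0.022]
orientation: [0.001, 0.786, 0.619, 0.0]
wrist_force: [-0.4, -0.5, -0.3]
finger_gap: 0.0855
grip_force: 0.0
```

```bash
python3 -c "
from h import *
s=env.read_camera('side');rel(.465,-.0855,.021,76.8)
print([np.round(r['centre'],3) for r in env.landmark_of('yellow_plate_centre',s)])
cv2.imwrite('pics/grip.png',cv2.resize(s['pixels'][80:230,160:360],(800,600))[:,:,::-1])"
```

```text
clk 11.45 tcp [ 0.4653 -0.0859  0.0219] yaw 76.46 tilt [ 0.0012 -0.0005] F [0.2 0.4 0. ]
shift mm [ 0.3 -0.4  0.9] turn -0.034
[array([ 0.33 ,  0.1  , -0.002]), array([ 0.478, -0.034,  0.046])]
```

View pics/grip.png

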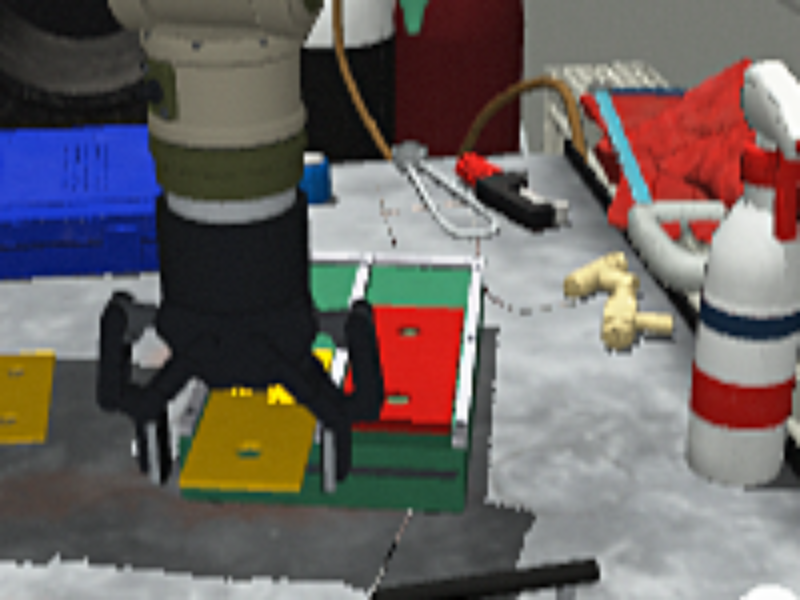

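The fingers, at (155,450) and (335,460), straddle the overhang with the plate edges between them. Closing at 70 N.

Call:
move_arm([
  [[0, 0, 0], [0, 0, 0], -0.2],
  [[0, 0, 0], [0, 0, 0], 0.2],
  [[0, 0, 0], [0, 0, 0], 1],
  [[0, 0, 0], [0, 0, 0], 1],
  [[0, 0, 0], [0, 0, 0], 1],
], squeeze=70)

```text
clock: 12.12
tcp_pos: [0.465, -0.0858, 0.0216]
orientation: [0.0, 0.786, 0.619, 0.0]
wrist_force: [-1.1, 0.3, 5.5]
finger_gap: 0.062
grip_force: 74.7
```

Call:
move_arm([
  [[0, 0, 0], [0, 0, 0], 1],
  [[0, 0, 0], [0, 0, 0], 1],
  [[0, 0, -4], [0, 0, 0], 1],
  [[0, 0, -8], [0, 0, 0], 1],
  [[0, 0, -12], [0, 0, 0], 1],
])

```text
clock: 12.75
tcp_pos: [0.4646, -0.0856, 0.0334]
orientation: [-0.0, 0.786, 0.619, -0.0]
wrist_force: [-0.1, 0.3, -0.1]
finger_gap: 0.0618
grip_force: 76.0
```

```bash
python3 -c "
from h import *
s=env.read_camera('side');rel(.465,-.0855,.021,76.8);st=env.get_state();print(st['finger_gap'],st['grip_force'])
print([np.round(r['centre'],3) for r in env.landmark_of('yellow_plate_centre',s)])
cv2.imwrite('pics/lifted.png',cv2.resize(s['pixels'][110:220,160:310],(800,587))[:,:,::-1])"
```

```text
clk 12.8 tcp [ 0.465  -0.0858  0.0339] yaw 76.45 tilt [ 0.0005 -0.0002] F [-0.2  0.7 -0.2]
shift mm [ 0.3 -0.1 12.9] turn -0.035
0.06174242050358669 76.04652643203735
[array([0.332, 0.1  , 0.002]), array([ 0.478, -0.031,  0.059]), array([0.57 , 0.016, 0.051])]
```

View pics/lifted.png

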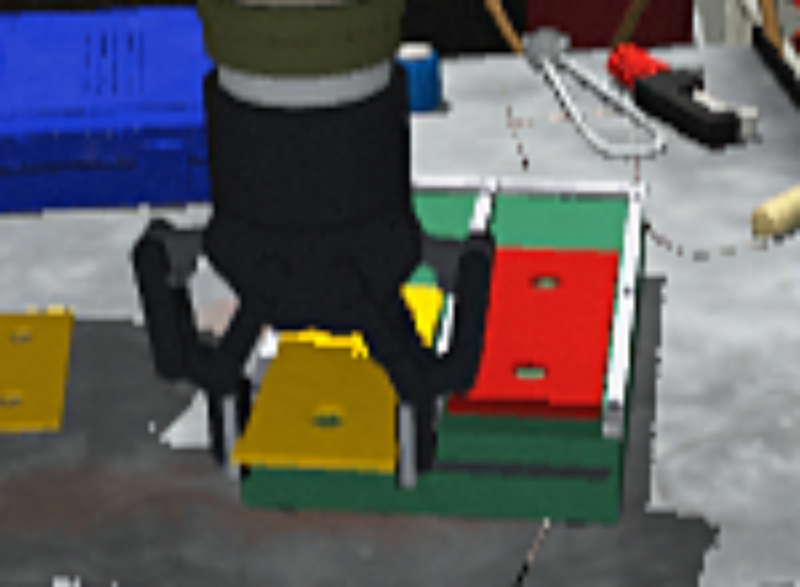

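Held level, lifted 12 mm. I'll lift higher, then carry it to the stand while turning.

Call:
move_arm([
  [[0, 0, -15], [0, 0, 0], 1],
  [[0, 0, -40], [0, 0, 0], 1],
  [[0, 0, -70], [0, 0, 0], 1],
  [[0, 0, -90], [0, 0, 0], 1],
  [[0, 0, -100], [0, 0, 0], 1],
])

```text
clock: 13.48
tcp_pos: [0.4652, -0.0858, 0.1343]
orientation: [0.001, 0.786, 0.619, 0.0]
wrist_force: [0.3, 0.5, -1.9]
finger_gap: 0.0615
grip_force: 76.3
```

Call:
move_arm([
  [[-10, 9, 0], [0, 0, -0.1], 1],
  [[-30, 26, 0], [0, 0, -0.3], 1],
  [[-55, 48, 0], [0, 0, -0.6], 1],
  [[-80, 70, 0], [0, 0, -0.9], 1],
  [[-105, 92, 0], [0, 0, -1.2], 1],
])

```text
clock: 14.1
tcp_pos: [0.5297, -0.2109, 0.1317]
orientation: [-0.001, 0.716, 0.698, -0.0]
wrist_force: [-0.4, 0.2, -0.5]
finger_gap: 0.062
grip_force: 76.3
```

```bash
python3 -c "
from h import *
rel(.5783,-.300,.134,94.85);print(env.get_state()['finger_gap'])"
```

```text
clk 14.1 tcp [ 0.5297 -0.2109  0.1317] yaw 88.56 tilt [-0.0016  0.0007] F [-0.4  0.2 -0.5]
shift mm [-87.9  50.8  -2.5] turn -0.629
0.062034280065932486
```

Call:
move_arm([
  [[-25, 14, 0], [0, 0, -0.2], 1],
  [[-50, 28, 0], [0, 0, -0.4], 1],
  [[-72, 41, 0], [0, 0, -0.55], 1],
  [[-84, 48, 0], [0, 0, -0.63], 1],
  [[-88, 51, 0], [0, 0, -0.63], 1],
])

```text
clock: 14.72
tcp_pos: [0.578, -0.2993, 0.132]
orientation: [-0.001, 0.677, 0.736, -0.0]
wrist_force: [-0.4, -0.5, -0.8]
finger_gap: 0.0618
grip_force: 76.3
```

Call:
move_arm([
  [[0, 0, 0], [0, 0, 0], 1],
  [[0, 0, 0], [0, 0, 0], 1],
  [[0, 0, 0], [0, 0, 0], 1],
])

```text
clock: 15.1
tcp_pos: [0.5781, -0.298, 0.1336]
orientation: [0.0, 0.677, 0.736, -0.0]
wrist_force: [0.7, 0.2, -1.1]
finger_gap: 0.062
grip_force: 76.3
```

```bash
python3 -c "
from h import *
rel(.5783,-.300,.0266,94.85)
for n in('top','side'):
  p=env.read_camera(n)
  for t in('yellow_plate_centre','stand_top'): print(n,t,[(np.round(r['centre'],3).tolist(),round(r['confidence'],2)) for r in env.landmark_of(t,p)])
  if n=='top':
    h=cv2.cvtColor(p['pixels'],cv2.COLOR_RGB2HSV);m=((h[...,0]>20)&(h[...,0]<35)&(h[...,1]>150)&(h[...,2]>60)).astype(np.uint8);m[235:]=0;m[:,:240]=0;m[:,360:]=0
    v,u=np.nonzero(m);P=np.array([ray(p,a,b,.161)[:2] for a,b in zip(u,v)],np.float32)*1000;print(len(u),cv2.minAreaRect(P))"
```

```text
clk 15.1 tcp [ 0.5781 -0.298   0.1336] yaw 94.79 tilt [ 0.0001 -0.0001] F [ 0.7  0.2 -1.1]
shift mm [ -2.   0. 107.] turn -0.006
top yellow_plate_centre []
top stand_top []
215 ((575.3916625976562, -181.8175506591797), (50.92214584350586, 39.80685043334961), 0.7960890531539917)
side yellow_plate_centre [([0.331, 0.102, -0.004], 0.74), ([0.572, -0.243, 0.16], 0.7)]
side stand_top [([0.573, -0.244, 0.05], 0.67)]
```

The plate is at (0.572,-0.243), over the stand at (0.573,-0.244). Lowering.

Call:
move_arm([
  [[-2, 0, 20], [0, 0, 0], 1],
  [[-2, 0, 45], [0, 0, 0], 1],
  [[-2, 0, 70], [0, 0, 0], 1],
  [[-2, 0, 88], [0, 0, 0], 1],
  [[-2, 0, 97], [0, 0, 0], 1],
])

```text
clock: 16.02
tcp_pos: [0.5779, -0.3004, 0.0352]
orientation: [-0.001, 0.677, 0.736, -0.0]
wrist_force: [0.2, -0.0, -1.0]
finger_gap: 0.0619
grip_force: 76.3
```

Call:
move_arm([
  [[0, 0, 2], [0, 0, 0], 1],
  [[0, 0, 4], [0, 0, 0], 1],
  [[0, 0, 6], [0, 0, 0], 1],
  [[0, 0, 7], [0, 0, 0], 1],
  [[0, 0, 8], [0, 0, 0], 1],
])

```text
clock: 16.65
tcp_pos: [0.5785, -0.3007, 0.0285]
orientation: [0.0, 0.677, 0.736, 0.0]
wrist_force: [-0.1, 0.3, -0.7]
finger_gap: 0.062
grip_force: 76.3
```

Call:
move_arm([
  [[0, 0, 0.5], [0, 0, 0], 1],
  [[0, 0, 1], [0, 0, 0], 1],
  [[0, 0, 1], [0, 0, 0], 1],
])

```text
clock: 17.02
tcp_pos: [0.5784, -0.3007, 0.0274]
orientation: [0.0, 0.677, 0.736, -0.0]
wrist_force: [0.1, 0.2, -0.7]
finger_gap: 0.0619
grip_force: 76.3
```

```bash
python3 -c "
from h import *
rel(.5783,-.300,.0266,94.85);p=env.read_camera('side')
for t in('yellow_plate_centre','stand_top'): print(t,[(np.round(r['centre'],3).tolist(),round(r['confidence'],2)) for r in env.landmark_of(t,p)])"
```

```text
clk 17.025 tcp [ 0.5784 -0.3007  0.0274] yaw 94.75 tilt [ 0.0001 -0.0002] F [ 0.1  0.2 -0.7]
shift mm [ 0.7 -0.1  0.8] turn -0.01
yellow_plate_centre [([0.332, 0.097, 0.0], 0.95), ([0.574, -0.245, 0.053], 0.93)]
stand_top []
```

Continuing down in half-millimetre steps until contact.

Call:
move_arm([
  [[0, 0, 0.4], [0, 0, 0], 1],
  [[0, 0, 0.8], [0, 0, 0], 1],
  [[0, 0, 0.8], [0, 0, 0], 1],
])

```text
clock: 17.55
tcp_pos: [0.5785, -0.3007, 0.027]
orientation: [0.0, 0.677, 0.736, -0.0]
wrist_force: [-0.8, 0.7, 3.3]
finger_gap: 0.0615
grip_force: 76.6
```

Call:
move_arm([
  [[0, 0, 0.4], [0, 0, 0], 1],
  [[0, 0, 0.6], [0, 0, 0], 1],
  [[0, 0, 0.6], [0, 0, 0], 1],
])

```text
clock: 17.92
tcp_pos: [0.5785, -0.3008, 0.0266]
orientation: [0.0, 0.677, 0.736, 0.0]
wrist_force: [-2.0, 0.1, 6.0]
finger_gap: 0.062
grip_force: 76.8
```

Contact, 6 N. Releasing.

Call:
move_arm([
  [[0, 0, 0], [0, 0, 0], -1],
  [[0, 0, 0], [0, 0, 0], -1],
  [[0, 0, 0], [0, 0, 0], -1],
  [[0, 0, 0], [0, 0, 0], -1],
  [[0, 0, 0], [0, 0, 0], -1],
])

```text
clock: 18.55
tcp_pos: [0.5784, -0.3006, 0.0258]
orientation: [-0.0, 0.677, 0.736, -0.0]
wrist_force: [-0.1, -0.0, -0.2]
finger_gap: 0.0856
grip_force: 0.0
```

```bash
python3 -c "
from h import *
rel(.5784,-.3007,.2,94.85);print(env.get_state()['finger_gap'])"
```

```text
clk 18.55 tcp [ 0.5784 -0.3006  0.0258] yaw 94.76 tilt [-0.0001 -0.    ] F [-0.1 -0.  -0.2]
shift mm [-1.000e-01  0.000e+00 -1.742e+02] turn -0.009
0.08562646317484242
```

Call:
move_arm([
  [[0, 0, -15], [0, 0, 0], -1],
  [[0, 0, -50], [0, 0, 0], -1],
  [[0, 0, -100], [0, 0, 0], -1],
  [[0, 0, -150], [0, 0, 0], -1],
  [[0, 0, -200], [0, 0, 0], -1],
])

```text
clock: 19.18
tcp_pos: [0.5783, -0.3006, 0.229]
orientation: [0.001, 0.677, 0.736, 0.0]
wrist_force: [0.4, -1.1, 0.2]
finger_gap: 0.0853
grip_force: 0.0
```

Call:
move_arm([
  [[50, 0, 0], [0, 0, 0], -1],
  [[110, 0, 0], [0, 0, 0], -1],
  [[170, 0, 0], [0, 0, 0], -1],
  [[230, 0, 0], [0, 0, 0], -1],
  [[280, 0, 0], [0, 0, 0], -1],
])

```text
clock: 19.8
tcp_pos: [0.5548, -0.0195, 0.2274]
orientation: [0.001, 0.677, 0.736, 0.001]
wrist_force: [1.1, -0.6, -0.0]
finger_gap: 0.0857
grip_force: 0.0
```

Call:
move_arm([
  [[0, 0, 0], [0, 0, 0], -1],
  [[0, 0, 0], [0, 0, 0], -1],
  [[0, 0, 0], [0, 0, 0], -1],
])

```text
clock: 20.18
tcp_pos: [0.5555, -0.0228, 0.2262]
orientation: [0.0, 0.678, 0.735, 0.0]
wrist_force: [-0.3, -0.7, 0.1]
finger_gap: 0.0854
grip_force: 0.0
```

```bash
python3 -c "
from h import *
rel(.5,0,.2)
for n in('top','side'):
  p=env.read_camera(n)
  for t in('yellow_plate_centre','stand_top','red_plate_centre','flux_brush','thermostat'): print(n,t,[(np.round(r['centre'],3).tolist(),round(r['confidence'],2)) for r in env.landmark_of(t,p)])
  if n=='top':
    h=cv2.cvtColor(p['pixels'],cv2.COLOR_RGB2HSV);m=((h[...,0]>20)&(h[...,0]<35)&(h[...,1]>150)&(h[...,2]>60)).astype(np.uint8);m[235:]=0;m[:,240:360]*=1;m[:,:240]=0;m[:,360:]=0
    v,u=np.nonzero(m);P=np.array([ray(p,a,b,.054)[:2] for a,b in zip(u,v)],np.float32)*1000;print(len(u),cv2.minAreaRect(P))"
```

```text
clk 20.175 tcp [ 0.5555 -0.0228  0.2262] yaw 94.66 tilt [ 0.0006 -0.0004] F [-0.3 -0.7  0.1]
shift mm [ 27.2 -53.5  26.2] turn None
top yellow_plate_centre [([0.576, -0.246, 0.05], 0.73)]
top stand_top [([0.574, -0.245, 0.048], 0.79), ([0.709, -0.223, 0.001], 0.35)]
top red_plate_centre []
top flux_brush [([0.392, -0.245, 0.0], 0.65)]
top thermostat [([0.709, -0.222, -0.003], 0.54)]
1514 ((573.8790893554688, -245.18502807617188), (66.1509017944336, 158.99838256835938), 4.27092981338501)
side yellow_plate_centre [([0.574, -0.246, 0.052], 0.74), ([0.332, 0.098, 0.0], 0.68)]
side stand_top [([0.574, -0.243, 0.05], 0.86)]
side red_plate_centre [([0.571, 0.018, 0.049], 0.91)]
side flux_brush [([0.394, -0.247, 0.002], 0.43)]
side thermostat [([0.707, -0.228, -0.001], 0.71)]
```

The plate is centred and square on the bars, and the red plate, brush and thermostat are where they started. Handing in.

```bash
python3 -c "
from workcell import env
print(env.hand_in())"
```

```text
the job is handed in; nothing more can be done
None
```

I laid the yellow plate flat across both bars, about 2 mm off centre and 1° off square by the cameras, and handed the job in after about 20 s with the red plate, brush and thermostat in place; hand-in returned no verdict.

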